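Get the slip stone out of its box

ROBOT

A 6-joint arm with a two-finger parallel gripper is mounted at the origin on the work surface. World frame = base frame: x ahead of the robot, y to its left, z up, the work surface at z = 0. Lengths are in m, angles in rad, forces in N, time in s.
With the tool pointing down it reaches from about 0.3 to 0.875 m from the base axis. Payload 6.4 kg.
Tool frame: the origin (TCP) lies between the finger pads; the fingertips stand ahead of it and the grasp point (between the pads) lies 3 mm ahead of it (ctrl.nose_length is the z of the fingertips in the tool frame, in m); z points along the fingers, y is the line along which they close (so a half turn about z gives the same grasp; the last joint's range is limited). The gripper opens to 85 mm and grips with 20 to 120 N. Pads are 22 mm wide; open, the fingers measure 114 mm over their backs; the gripper's body (76 mm by 85 mm) begins 54 mm behind the grasp point. The pads swing forward as they close: fully open they stand 13 mm farther back than shut.
Start: joints at [0.971, 0.181, 1.607, -0, 1.354, -0.206], TCP at [0.221, 0.531, 0.253] pointing down, gripper open.
Joint ranges: [-2.99, 2.99], [-0.89, 2.07], [0.3, 2.58], [-1.14, 4.28], [0, 2.63], [-3.12, 3.12]. Speed limits (rad/s): [2.57, 2.57, 3.01, 3.14, 3.14, 3.14].

INTERFACE

Orientations are given as a unit quaternion [x, y, z, w].
In Python, from rig import status, read_camera, calibration, order, ctrl gives the robot as it stands.
- The arm moves only by the tool servo_tool, never from a script. Its argument "commands" is a list of rows, each a list of 7 numbers: the shift along the tool's x, y, z in mm, then the turn, a rotation vector about the tool's x, y, z in rad, then the finger opening in mm, from 0 to 85.4. In form: [[x, y, z, wx, wy, wz, grip], ...]. A call has 1 to 8 rows; each row shifts and turns the commanded pose from where the row before left it, along the tool's axes as they then stand; what a row does not reach is not made up. A row lasts 1/10 s, in which the tool goes at most 50 mm and 8.59 degrees, less where a joint would pass 70% of its speed; a pose out of reach is approached as far as the arm can. A call with a gripper value outside its range is refused whole. The fingers move at their own pace and stop on an object; "squeeze" is the grip in N (left out, the last holds). Time passes only in rows, so rows that do not move let the fingers close. It gives the time, the measured TCP pose, the force, the opening and the grip force at its end, in the units of the state.
- status.observe(): the state, without advancing time (a new reading comes with each control period).
- read_camera(name): name is "scene" or "top" or "wrist"; returns (picture, depth): 384x512x3 uint8, red, green, blue; 384x512 float32, m along the optical axis (not along the pixel's ray), 0 where there is no reading.
- calibration(name): a dict with "intrinsics" (3x3 intrinsics, pixels), "R" (3x3) and "t" (3): a world point X has camera coordinates R X + t. Camera axes: x right, y down, z forward; pixel columns grow to the right and rows downward; lengths in m; the calibration is good to about 2 mm. A picture is of the moment at which its call begins: read the wrist's pose just before it. calibration takes no time and is no camera call; for the wrist camera it gives the pose at the moment of the call.
- order.hand_in(): hands the job in; it is judged then, once.
The state is a dict: "clock": time; "q": joint angles; "dq": joint speeds; "joint_efforts": joint torques, N m; "position": TCP position; "eef_rot": TCP orientation; "force": force on the tool from outside, world axes, zero at the start; "moment": the same for the moment, N m; "gripper_width": finger opening in m; "grasp_force": force on a finger pad.
Only numpy, scipy, OpenCV 4.12 (cv2) and the standard library are available. Lean on these libraries where they do the work, as an engineer would, in place of code of your own. Each camera call takes 0.05 s, during which the arm holds its last target. There are 200 camera calls.

TASK

Open the stone box by pressing on its flush lid with the fingertips and sliding it fully open, pressing only as firmly as needed because the lid is thin and cracks under a hard push. Then lift the slip stone out and lay it flat in the recess of the honing block, let go of it and leave the lid open. Do not disturb the other things on the bench.

Things in the scene. Friction and masses are not known exactly. Their poses are not given: they have to be found in the camera images.
- stonebox: Wooden box 230 (x) x 130 (y) x 54 mm high, fixed to the bench; origin at the centre of its underside. Side walls 7 mm, each with a lip inside its top edge (6 mm wide, 4 mm thick): 104 mm clear between the lips. The +x end wall (10 mm) is full height; the -x end wall is low (34 mm) and the lid slides out over it to the box's -x. Pressed by the robot with over 25 N, box or lid cracks
- lid_nominal (a point): point fixed to the box (its axes), x = 65 mm from the box's centre, 45 mm up: where the top of the lid would be if its grooves ran level. They are worn: from 45 mm at x = -100 mm the lid rises or falls towards +x with an unknown slope up to about 0.02 rad, so here it may lie 3.5 mm higher or lower and must be found and followed by touch
- lid (a joint): how far the lid is slid open to the box's -x, in m: 0 shut, 0.095 fully open at its stop; stays where left. Plain plywood panel 220 x 114 x 5 mm, no handle, below the lips; shut it covers box x = -115 to 105 mm, fully open -210 to 10 mm. Stiff: it gives only about 0.5 mm at 10 N, and sags a little more under a long press. Sliding takes about 5 N; a press of 10 to 17 N drags it
- compartment (a point): centre of the floor of the stone compartment, under the shut lid, 6 mm above the bench, axes as the box's: 92 (x) x 116 (y) mm inside, between the full-height end wall and a divider 24 mm high; free when the lid is fully open
- stone: grey slip stone, 66 (x) x 26 (y) x 20 mm (z), 60 to 120 g, lying flat and loose on the floor of the stone compartment, long side roughly along the box's x; origin at the centre of its underside
- block: honing block, pale wood 150 (x) x 90 (y) x 28 mm high, fixed to the bench; origin at the centre of its underside. A rectangular recess 74 (x) x 34 (y) mm, 6 mm deep, lies in the middle of its top, long side along x
- recess (a point): centre of the floor of the honing block's recess, 22 mm above the bench; axes as the block's
- mallet: carver's mallet standing on its head, 92 mm wide, 230 mm high; origin at the centre of its underside. Not to be disturbed
- gouge1: carving gouge lying near the middle between box and block, about 250 mm long, 22 mm high; origin on the bench under the ferrule, blade to its +x, handle 120 mm to its -x. Not to be disturbed
- gouge2: gouge lying on the left side, about 230 mm long; origin under the ferrule. Not to be disturbed
- gouge3: gouge lying on the right side, about 220 mm long; origin under the ferrule. Not to be disturbed
- pot: amber glass jar with a lid, 68 mm wide, 85 mm high; origin under its centre. Not to be disturbed
- mug: white mug, 80 mm wide, 90 mm high; origin under its centre. Not to be disturbed
- offcut: stepped wooden offcut 90 x 60 x 55 mm; origin under its centre. Not to be disturbed
Not all that is in view belongs to the job. Leave any pink or turquoise look-alike of the block alone.

How it is judged:
By the outcome, as a careful person would: the job done as asked, in the order asked, and still so for the second after the job is handed in, with the robot touching nothing.
It also fails if it takes over 58 s, if anything falls off the work surface, if the arm or the gripper's body presses on something with over 40 N, if the wrist force passes 120 N, or if a joint passes its speed limit or range.

## Working session

There is one attempt and no reset: what is moved stays moved. The work goes in short steps, Python scripts to look and compute and a tool call to move; the robot and the scene stay as the last step left them, time stands still between calls to the robot, and variables do not carry over. Pictures are saved under pics/ and viewed, at most 10 in all, crops included, and the job is handed in when it is done.

Besides the shell and the picture viewer there is one more tool, called after ">>>" in YAML: its name, and indented under it one key for each argument. servo_tool: Moves the arm, as the interface text tells. Its arguments: {"type":"object","properties":{"commands":{"type":"array","items":{"type":"array","items":{"type":"number"}}},"squeeze":{"type":"number"}},"required":["commands"]}

```bash
ls; mkdir -p pics; python3 - <<'E'
from rig import status, read_camera, calibration, order, ctrl
import cv2,numpy as np
s=status.observe();print(s, ctrl.nose_length)
for n in("top","scene"):
    p,d=read_camera(n);np.savez(f"{n}0.npz",p=p,d=d,**calibration(n));cv2.imwrite(f"pics/{n}0.png",p[:,:,::-1]);print(calibration(n))
E
```

```text
pics
{'clock': 0.0, 'q': array([ 9.70731479e-01,  1.81558016e-01,  1.60798723e+00, -8.89115324e-06,
        1.35381546e+00, -2.06315000e-01]), 'dq': array([ 0.00022033,  0.00022818, -0.00132605,  0.00069819,  0.00013096,
       -0.00119632]), 'joint_efforts': array([ 1.21153453e-04, -4.44878697e+01, -3.51332474e+01, -1.29870823e-04,
        9.03519831e-03, -7.45716449e-07]), 'position': array([0.22030059, 0.53057092, 0.25238462]), 'eef_rot': array([ 1.95604564e-01,  9.80682453e-01, -8.14839278e-04, -3.42857700e-04]), 'force': array([0.396273 , 0.1630972, 0.425856 ]), 'moment': array([0.03389706, 0.01982382, 0.0107656 ]), 'grasp_force': 0.0, 'gripper_width': 0.08544518145170434} 0.022
{'intrinsics': array([[412.26593246,   0.        , 258.89833708],
       [  0.        , 412.26593246, 189.94689078],
       [  0.        ,   0.        ,   1.        ]]), 'R': array([[-0.01928992, -0.99973502,  0.01256159],
       [-0.9863643 ,  0.01697506, -0.16369884],
       [ 0.16344223, -0.01554804, -0.98643038]]), 't': array([0.0068176 , 0.59040116, 1.15755919])}
{'intrinsics': array([[419.45686983,   0.        , 254.76970484],
       [  0.        , 419.45686983, 194.7852502 ],
       [  0.        ,   0.        ,   1.        ]]), 'R': array([[ 0.53162648,  0.84693591, -0.00853557],
       [ 0.6693269 , -0.42627304, -0.60851688],
       [-0.51901328,  0.3177906 , -0.79349502]]), 't': array([-0.29781028, -0.33330802,  1.51028942])}
```

View pics/top0.png

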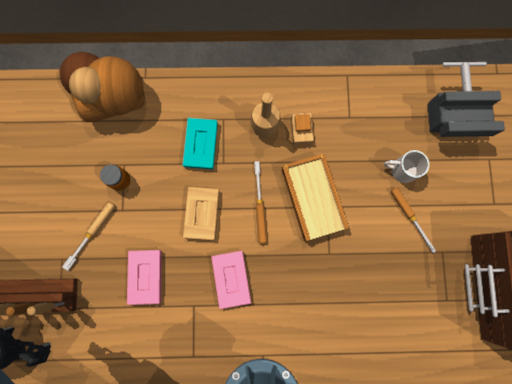

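View pics/scene0.png

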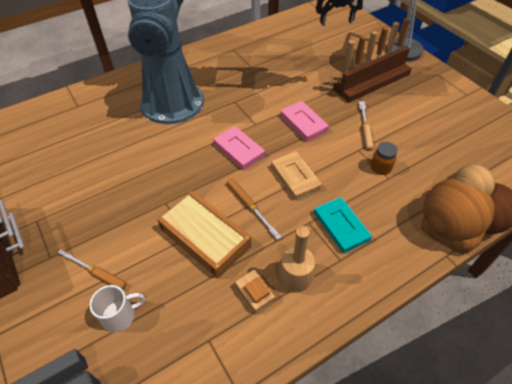

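Top view: box at (315,198), pale block at (201,213), gouge1 between them at (260,205), mallet at (266,115), offcut at (303,130). The arm is at the lower left. Next I'll zoom in on the box and fit rectangles.

```bash
cat > h.py <<'E'
import numpy as np,cv2
def load(n):
    return np.load(n+"0.npz")
def ray(c,uv,z):
    K,R,t=c["intrinsics"],c["R"],c["t"]
    o=-R.T@t; d=R.T@np.linalg.solve(K,np.array([uv[0],uv[1],1.]))
    return o+d*(z-o[2])/d[2]
def proj(c,X):
    x=c["intrinsics"]@(c["R"]@np.asarray(X,float)+c["t"]);return x[:2]/x[2]
E
python3 - <<'E'
from h import *
a=load("top");b=load("scene")
A=cv2.resize(a["p"][140:255,170:360],None,fx=4,fy=4,interpolation=2)
B=cv2.resize(b["p"][140:280,150:340],None,fx=4,fy=4,interpolation=2)
cv2.imwrite("pics/za.png",A[:,:,::-1]);cv2.imwrite("pics/zb.png",B[:,:,::-1])
# depth map heights
c=a;H,W=c["d"].shape;u,v=np.meshgrid(np.arange(W),np.arange(H))
P=np.linalg.inv(c["intrinsics"])@np.stack([u.ravel(),v.ravel(),np.ones(H*W)])*c["d"].ravel()
X=(c["R"].T@(P-c["t"][:,None])).T.reshape(H,W,3)
z=X[...,2]
print("bench z",np.median(z[240:250,255:300]))
for nm,r,lo,hi in(("box",(145,250,275,355),.03,.09),("block",(180,245,180,222),.012,.04)):
    m=np.zeros((H,W),np.uint8);m[r[0]:r[1],r[2]:r[3]]=1
    m&=((z>lo)&(z<hi)).astype(np.uint8)
    k=cv2.connectedComponentsWithStats(m);i=1+np.argmax(k[2][1:,4]);mm=k[1]==i
    pts=X[mm][:,:2].astype(np.float32);r=cv2.minAreaRect(pts*1000);print(nm,mm.sum(),np.round(r[0],1),np.round(r[1],1),r[2],np.median(z[mm]),np.round(cv2.boxPoints(r)))
E
```

```text
bench z 0.0008468163425175831
box 3546 [ 570.6 -165.3] [230.1 131. ] 15.651217460632324 0.04687213497031438 [[ 442. -133.]
 [ 478. -259.]
 [ 699. -197.]
 [ 664.  -71.]]
block 1582 [530.2 169.8] [ 90.4 150.2] 84.9438705444336 0.028101759651006156 [[451. 131.]
 [601. 118.]
 [609. 208.]
 [459. 221.]]
```

View pics/za.png

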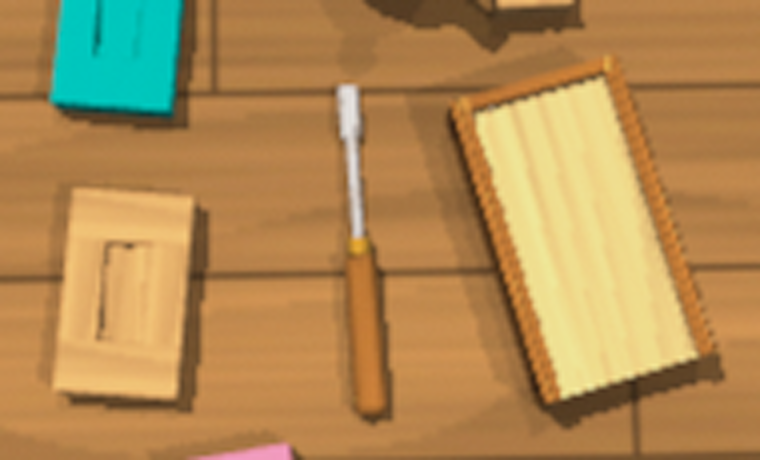

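View pics/zb.png

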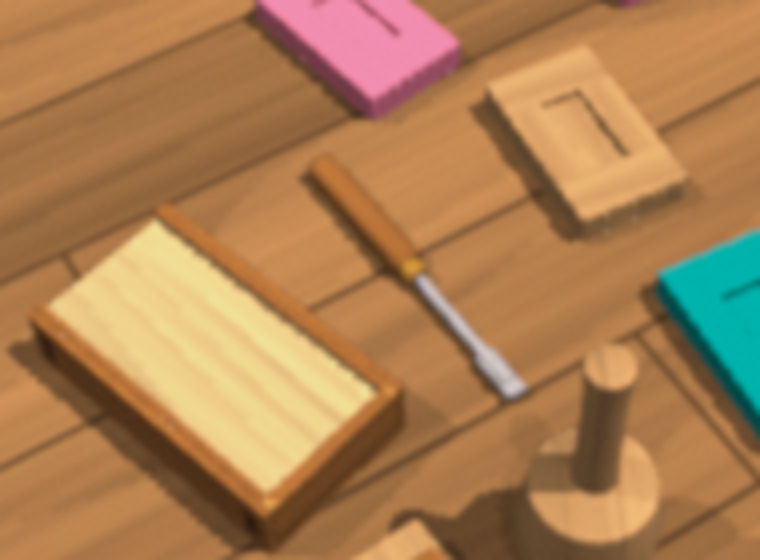

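The lid shows no end wall at the near end. The +x (full-height) end is therefore the far one, at za (530,80), and the box yaw is about +15.65°. The lid will open towards the robot. I'll turn the tool so its x lies along the opening direction (yaw 195.65°), close the fingers, and travel high.

>>> servo_tool:
  commands:
    - [0,0,0,0,0,-0.1334,0]
    - [0,0,0,0,0,-0.1334,0]
    - [0,0,0,0,0,-0.1334,0]
    - [0,0,0,0,0,-0.1334,0]
    - [0,0,0,0,0,-0.1334,0]
    - [-9.5,-38.2,0,0,0,0,0]
    - [-9.5,-38.2,0,0,0,0,0]
    - [-9.5,-38.2,0,0,0,0,0]

```text
clock: 0.9
position: [0.279, 0.4271, 0.2527]
eef_rot: [-0.137, 0.991, -0.0, -0.0]
force: [0.2, 0.4, 0.5]
gripper_width: -0.0001
grasp_force: 0.0
```

>>> servo_tool:
  commands:
    - [-9.5,-38.2,0,0,0,0,0]
    - [-9.5,-38.2,0,0,0,0,0]
    - [-9.5,-38.2,0,0,0,0,0]
    - [-9.5,-38.2,0,0,0,0,0]
    - [-9.5,-38.2,0,0,0,0,0]
    - [-9.5,-38.2,0,0,0,0,0]
    - [-9.5,-38.2,0,0,0,0,0]
    - [-9.5,-38.2,0,0,0,0,0]

```text
clock: 1.7
position: [0.4349, 0.1531, 0.2531]
eef_rot: [-0.136, 0.991, 0.0, -0.0]
force: [1.5, 0.1, -0.6]
gripper_width: -0.0
grasp_force: 0.0
```

>>> servo_tool:
  commands:
    - [-9.5,-38.2,0,0,0,0,0]
    - [-9.5,-38.2,0,0,0,0,0]
    - [-9.5,-38.2,0,0,0,0,0]
    - [-9.5,-38.2,0,0,0,0,0]
    - [-9.5,-38.2,0,0,0,0,0]
    - [-9.5,-38.2,0,0,0,0,0]
    - [-9.5,-38.2,0,0,0,0,0]
    - [-9.5,-38.2,0,0,0,0,0]

```text
clock: 2.5
position: [0.5906, -0.1206, 0.2527]
eef_rot: [-0.136, 0.991, 0.0, -0.0]
force: [0.2, 0.5, 0.3]
gripper_width: -0.0001
grasp_force: 0.0
```

>>> servo_tool:
  commands:
    - [-9.5,-38.2,0,0,0,0,0]
    - [0,0,0,0,0,0,0]
    - [0,0,0,0,0,0,0]

```text
clock: 2.8
position: [0.6093, -0.1539, 0.2522]
eef_rot: [-0.135, 0.991, 0.001, -0.001]
force: [-0.7, 1.5, -0.2]
gripper_width: 0.0
grasp_force: 0.0
```

>>> servo_tool:
  commands:
    - [0,0,40,0,0,0,0]
    - [0,0,40,0,0,0,0]
    - [0,0,40,0,0,0,0]
    - [0,0,40,0,0,0,0]
    - [0,0,17,0,0,0,0]
    - [0,0,0,0,0,0,0]
    - [0,0,0,0,0,0,0]

```text
clock: 3.5
position: [0.6106, -0.1532, 0.0779]
eef_rot: [-0.136, 0.991, -0.0, 0.001]
force: [0.7, -0.1, 0.7]
gripper_width: -0.0001
grasp_force: 0.0
```

>>> servo_tool:
  commands:
    - [0,0,1,0,0,0,0]
    - [0,0,1,0,0,0,0]
    - [0,0,1,0,0,0,0]
    - [0,0,1,0,0,0,0]
    - [0,0,0,0,0,0,0]

```text
clock: 4.0
position: [0.6097, -0.1534, 0.0724]
eef_rot: [-0.136, 0.991, -0.0, 0.0]
force: [-0.2, -1.6, -0.4]
gripper_width: 0.0003
grasp_force: 0.0
```

>>> servo_tool:
  commands:
    - [0,0,0.5,0,0,0,0]
    - [0,0,0.5,0,0,0,0]
    - [0,0,0,0,0,0,0]
    - [0,0,0,0,0,0,0]

```text
clock: 4.4
position: [0.6097, -0.1534, 0.0712]
eef_rot: [-0.136, 0.991, 0.0, -0.0]
force: [0.3, 0.7, 0.1]
gripper_width: 0.0001
grasp_force: 0.0
```

>>> servo_tool:
  commands:
    - [0,0,0.5,0,0,0,0]
    - [0,0,0,0,0,0,0]
    - [0,0,0,0,0,0,0]

```text
clock: 4.7
position: [0.6097, -0.1534, 0.0708]
eef_rot: [-0.136, 0.991, 0.0, -0.0]
force: [0.7, -1.0, -0.3]
gripper_width: 0.0003
grasp_force: 0.0
```

>>> servo_tool:
  commands:
    - [0,0,0.5,0,0,0,0]
    - [0,0,0,0,0,0,0]
    - [0,0,0,0,0,0,0]

```text
clock: 5.0
position: [0.6097, -0.1534, 0.0702]
eef_rot: [-0.136, 0.991, 0.0, -0.0]
force: [0.2, 0.1, -0.5]
gripper_width: 0.0004
grasp_force: 0.0
```

>>> servo_tool:
  commands:
    - [0,0,0.5,0,0,0,0]
    - [0,0,0,0,0,0,0]
    - [0,0,0,0,0,0,0]

```text
clock: 5.3
position: [0.6097, -0.1534, 0.0698]
eef_rot: [-0.136, 0.991, 0.0, -0.0]
force: [-0.1, 0.6, -0.0]
gripper_width: -0.0003
grasp_force: 0.0
```

>>> servo_tool:
  commands:
    - [0,0,0.4,0,0,0,0]
    - [0,0,0,0,0,0,0]
    - [0,0,0,0,0,0,0]

```text
clock: 5.6
position: [0.6097, -0.1534, 0.0694]
eef_rot: [-0.136, 0.991, 0.0, -0.0]
force: [0.5, -0.7, -0.1]
gripper_width: -0.0002
grasp_force: 0.0
```

>>> servo_tool:
  commands:
    - [0,0,0.5,0,0,0,0]
    - [0,0,0,0,0,0,0]

```text
clock: 5.8
position: [0.6097, -0.1534, 0.0688]
eef_rot: [-0.136, 0.991, 0.0, -0.0]
force: [0.4, 0.4, 0.6]
gripper_width: 0.0001
grasp_force: 0.0
```

>>> servo_tool:
  commands:
    - [0,0,0.5,0,0,0,0]
    - [0,0,0,0,0,0,0]

```text
clock: 6.0
position: [0.6097, -0.1534, 0.0683]
eef_rot: [-0.136, 0.991, 0.0, -0.0]
force: [-0.4, 0.9, -0.2]
gripper_width: -0.0
grasp_force: 0.0
```

>>> servo_tool:
  commands:
    - [0,0,0.5,0,0,0,0]
    - [0,0,0,0,0,0,0]

```text
clock: 6.2
position: [0.6097, -0.1534, 0.0678]
eef_rot: [-0.136, 0.991, 0.0, -0.0]
force: [0.4, 0.9, 0.6]
gripper_width: -0.0
grasp_force: 0.0
```

>>> servo_tool:
  commands:
    - [0,0,0.4,0,0,0,0]
    - [0,0,0,0,0,0,0]

```text
clock: 6.4
position: [0.6097, -0.1534, 0.0675]
eef_rot: [-0.136, 0.991, -0.0, -0.0]
force: [-0.1, 0.3, -0.1]
gripper_width: 0.0001
grasp_force: 0.2
```

>>> servo_tool:
  commands:
    - [0,0,0.4,0,0,0,0]
    - [0,0,0,0,0,0,0]

```text
clock: 6.6
position: [0.6098, -0.1535, 0.0675]
eef_rot: [-0.136, 0.991, -0.0, 0.0]
force: [-1.7, 0.1, 3.5]
gripper_width: -0.0003
grasp_force: 1.9
```

>>> servo_tool:
  commands:
    - [0,0,0.4,0,0,0,0]
    - [0,0,0,0,0,0,0]

```text
clock: 6.8
position: [0.6098, -0.1535, 0.0674]
eef_rot: [-0.136, 0.991, -0.0, 0.0]
force: [-2.6, 0.2, 6.5]
gripper_width: 0.0001
grasp_force: 3.3
```

>>> servo_tool:
  commands:
    - [0,0,0.4,0,0,0,0]
    - [0,0,0.4,0,0,0,0]
    - [0,0,0,0,0,0,0]

```text
clock: 7.1
position: [0.6098, -0.1536, 0.0672]
eef_rot: [-0.136, 0.991, -0.0, -0.0]
force: [-5.3, 0.4, 11.8]
gripper_width: -0.0001
grasp_force: 5.6
```

>>> servo_tool:
  commands:
    - [2,0,0,0,0,0,0]
    - [2,0,0,0,0,0,0]
    - [2,0,0,0,0,0,0]

```text
clock: 7.4
position: [0.6059, -0.1553, 0.0674]
eef_rot: [-0.136, 0.991, -0.001, 0.002]
force: [4.9, 1.4, 5.9]
gripper_width: -0.0001
grasp_force: 2.7
```

>>> servo_tool:
  commands:
    - [0,0,0.4,0,0,0,0]
    - [0,0,0.4,0,0,0,0]
    - [0,0,0,0,0,0,0]

```text
clock: 7.7
position: [0.6057, -0.1554, 0.0672]
eef_rot: [-0.136, 0.991, -0.001, 0.002]
force: [0.4, 3.1, 10.4]
gripper_width: 0.0001
grasp_force: 5.5
```

>>> servo_tool:
  commands:
    - [2,0,0,0,0,0,0]
    - [2,0,0,0,0,0,0]
    - [2,0,0,0,0,0,0]

```text
clock: 8.0
position: [0.6007, -0.1568, 0.0672]
eef_rot: [-0.136, 0.991, -0.001, 0.003]
force: [3.0, 2.8, 8.9]
gripper_width: 0.0002
grasp_force: 4.3
```

>>> servo_tool:
  commands:
    - [0,0,0.4,0,0,0,0]
    - [2,0,0.2,0,0,0,0]
    - [3,0,0,0,0,0,0]
    - [3,0,0,0,0,0,0]

```text
clock: 8.4
position: [0.5933, -0.159, 0.0671]
eef_rot: [-0.136, 0.991, -0.001, 0.003]
force: [4.0, 4.2, 10.7]
gripper_width: -0.0002
grasp_force: 5.7
```

```bash
python3 - <<'E'
from rig import *
import cv2
p,d=read_camera("scene");cv2.imwrite("pics/s1.png",cv2.resize(p[140:280,150:340],None,fx=4,fy=4)[:,:,::-1])
p,d=read_camera("wrist");cv2.imwrite("pics/w1.png",p[:,:,::-1])
s=status.observe();print(s["force"],s["position"])
E
```

```text
[ 2.33802298  3.88722214 12.63418701] [ 0.59290178 -0.15907749  0.06707137]
```

View pics/s1.png

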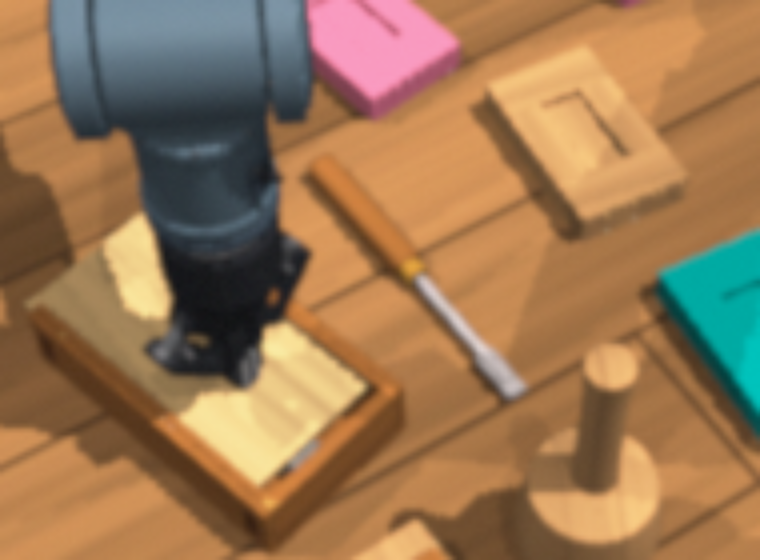

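The lid is moving: a gap shows at the far end wall, around (310,455) in the crop. Continuing.

>>> servo_tool:
  commands:
    - [3,0,0,0,0,0,0]
    - [3,0,0,0,0,0,0]
    - [3,0,0,0,0,0,0]
    - [3,0,0,0,0,0,0]
    - [3,0,0,0,0,0,0]

```text
clock: 9.0
position: [0.5788, -0.1631, 0.0671]
eef_rot: [-0.136, 0.991, -0.001, 0.003]
force: [3.9, 4.3, 12.3]
gripper_width: 0.0002
grasp_force: 5.8
```

>>> servo_tool:
  commands:
    - [3,0,0,0,0,0,0]
    - [3,0,0,0,0,0,0]
    - [3,0,0,0,0,0,0]
    - [3,0,0,0,0,0,0]
    - [3,0,0,0,0,0,0]

```text
clock: 9.5
position: [0.5643, -0.1671, 0.067]
eef_rot: [-0.136, 0.991, -0.001, 0.003]
force: [3.5, 4.1, 11.3]
gripper_width: 0.0003
grasp_force: 5.9
```

>>> servo_tool:
  commands:
    - [3,0,0.1,0,0,0,0]
    - [3,0,0,0,0,0,0]
    - [3,0,0,0,0,0,0]
    - [3,0,0,0,0,0,0]
    - [3,0,0,0,0,0,0]

```text
clock: 10.0
position: [0.5499, -0.1712, 0.0669]
eef_rot: [-0.136, 0.991, -0.001, 0.003]
force: [3.9, 4.5, 13.1]
gripper_width: 0.0
grasp_force: 6.3
```

>>> servo_tool:
  commands:
    - [3,0,0.1,0,0,0,0]
    - [3,0,0,0,0,0,0]
    - [3,0,0,0,0,0,0]
    - [3,0,0,0,0,0,0]
    - [3,0,0,0,0,0,0]

```text
clock: 10.5
position: [0.5355, -0.1753, 0.0669]
eef_rot: [-0.136, 0.991, -0.001, 0.003]
force: [4.1, 4.7, 13.6]
gripper_width: 0.0003
grasp_force: 6.8
```

>>> servo_tool:
  commands:
    - [3,0,0,0,0,0,0]
    - [3,0,0,0,0,0,0]
    - [3,0,0,0,0,0,0]
    - [0,0,0,0,0,0,0]

```text
clock: 10.9
position: [0.5264, -0.1778, 0.0668]
eef_rot: [-0.136, 0.991, -0.001, 0.003]
force: [1.8, 5.1, 14.9]
gripper_width: 0.0002
grasp_force: 7.3
```

>>> servo_tool:
  commands:
    - [2,0,0,0,0,0,0]
    - [2,0,0,0,0,0,0]
    - [2,0,0,0,0,0,0]

```text
clock: 11.2
position: [0.521, -0.1793, 0.0668]
eef_rot: [-0.136, 0.991, -0.001, 0.003]
force: [3.0, 3.8, 13.2]
gripper_width: 0.0001
grasp_force: 7.1
```

>>> servo_tool:
  commands:
    - [2,0,0,0,0,0,0]
    - [2,0,0,0,0,0,0]

```text
clock: 11.4
position: [0.5171, -0.1804, 0.0668]
eef_rot: [-0.136, 0.991, -0.001, 0.003]
force: [3.1, 5.6, 14.8]
gripper_width: -0.0001
grasp_force: 7.1
```

>>> servo_tool:
  commands:
    - [2,0,0,0,0,0,0]
    - [2,0,0,0,0,0,0]

```text
clock: 11.6
position: [0.5137, -0.1816, 0.0669]
eef_rot: [-0.136, 0.991, -0.001, 0.003]
force: [6.1, 5.4, 11.4]
gripper_width: -0.0002
grasp_force: 5.6
```

>>> servo_tool:
  commands:
    - [1.5,0,0.2,0,0,0,0]
    - [1.5,0,0.1,0,0,0,0]
    - [0,0,0,0,0,0,0]

```text
clock: 11.9
position: [0.5114, -0.1828, 0.0669]
eef_rot: [-0.136, 0.991, -0.002, 0.004]
force: [7.5, 4.8, 12.5]
gripper_width: 0.0
grasp_force: 6.2
```

>>> servo_tool:
  commands:
    - [0,0,-5,0,0,0,0]
    - [0,0,-40,0,0,0,0]
    - [-20,0,-50,0,0,0,80]
    - [-30,0,-50,0,0,0,80]
    - [0,0,0,0,0,0,80]
    - [0,0,0,0,0,0,80]

```text
clock: 12.5
position: [0.5507, -0.1701, 0.199]
eef_rot: [-0.137, 0.991, -0.001, 0.001]
force: [0.1, 0.9, -1.7]
gripper_width: 0.058
grasp_force: 0.0
```

```bash
python3 - <<'E'
from rig import *
import cv2,numpy as np
print(status.observe()["position"])
for n in("top","scene","wrist"):
    c=calibration(n);p,d=read_camera(n);np.savez(f"{n}1.npz",p=p,d=d,**c)
    if n=="wrist":cv2.imwrite("pics/w2.png",p[:,:,::-1]);print(c)
E
```

```text
[ 0.55073472 -0.17008805  0.19902541]
{'intrinsics': array([[335.26615241,   0.        , 257.16456382],
       [  0.        , 335.26615241, 193.75600741],
       [  0.        ,   0.        ,   1.        ]]), 'R': array([[-0.26915331,  0.96309604,  0.00158526],
       [ 0.92120992,  0.25696668,  0.29213082],
       [ 0.28094268,  0.08008834, -0.95637705]]), 't': array([ 0.31063573, -0.48338445,  0.18444404])}
```

View pics/w2.png

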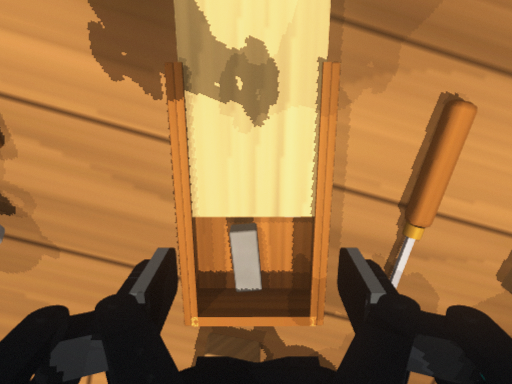

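The lid is open: its edge is at row 217, with the stone in view at (245,256) and the end wall at row 321.

```bash
cat >> h.py <<'E'
def xyz(c):
    H,W=c["d"].shape;u,v=np.meshgrid(np.arange(W),np.arange(H))
    P=np.linalg.inv(c["intrinsics"])@np.stack([u.ravel(),v.ravel(),np.ones(H*W)])*c["d"].ravel()
    return (c["R"].T@(P-c["t"][:,None])).T.reshape(H,W,3)
def axes(r):
    b=cv2.boxPoints(r);e=b[1]-b[0];f=b[2]-b[1];l=e if np.hypot(*e)>np.hypot(*f) else f
    return (np.degrees(np.arctan2(l[1],l[0]))+90)%180-90
E
python3 - <<'E'
from h import *
c=np.load("wrist1.npz");p=c["p"].astype(int);X=xyz(c)
sat=p.max(2)-p.min(2)
m=((sat<25)&(p.max(2)>60)).astype(np.uint8);m[:, :200]=0;m[:,310:]=0;m[:215]=0;m[300:]=0
k=cv2.connectedComponentsWithStats(m);i=1+np.argmax(k[2][1:,4]);mm=k[1]==i
v=p[mm].mean(1);print("stone px",mm.sum(),"bright",np.percentile(v,[5,25,50,75,95]),"z",np.percentile(X[mm][:,2],[5,25,50,75,95]))
for nm,s in(("all",mm),("ztop",mm&(abs(X[...,2]-np.percentile(X[mm][:,2],80))<.004))):
    q=np.array([ray(c,(u,w),.026)[:2]*1000 for w,u in np.argwhere(s)],np.float32)
    r=cv2.minAreaRect(q);print(nm,np.round(r[0],1),np.round(r[1],1),axes(r))
ct=np.array([570.6,-165.3]);a=np.radians(15.65);bx=np.array([np.cos(a),np.sin(a)]);by=np.array([-bx[1],bx[0]])
# box-frame coordinates of scene from wrist depth: rims at z>.05
B=(X[...,:2]*1000-ct);B=np.stack([B@bx,B@by],-1)
rim=(abs(X[...,2]-.054)<.004)&(abs(B[...,1])<80)&(B[...,0]>20)&(B[...,0]<125)
print("rim x,y pct",np.percentile(B[rim],[0.5,99.5],0))
lid=(p[...,0]>180)&(p[...,2]>90)&(abs(B[...,1])<45)&(abs(X[...,2]-.045)<.01)&(B[...,0]>-100)
print("lid edge x",np.percentile(B[lid][:,0],[99,99.9]))
# recess in the top view
c=np.load("top0.npz");X=xyz(c)
ct=np.array([530.2,169.8]);a=np.radians(-5.06);bx=np.array([np.cos(a),np.sin(a)]);by=np.array([-bx[1],bx[0]])
B=(X[...,:2]*1000-ct);B=np.stack([B@bx,B@by],-1)
s=(X[...,2]<.0255)&(abs(B[...,0])<60)&(abs(B[...,1])<35)
q=X[s][:,:2]*1000;r=cv2.minAreaRect(q.astype(np.float32));print("recess",s.sum(),np.round(r[0],1),np.round(r[1],1),axes(r))
E
```

```text
stone px 41 bright [ 68.33333333  81.          87.33333333 100.66666667 115.        ] z [0.02451694 0.02524946 0.02558239 0.02601935 0.02694982]
all [ 661.  -147.3] [ 3.4 23.9] -74.44464
ztop [ 661.  -147.3] [ 3.4 23.9] -74.44464
rim x,y pct [[ 20.55605115 -65.74057215]
 [112.16440645  63.29877799]]
lid edge x [5.97710065 6.94868881]
recess 297 [533.6 170.9] [ 65.  109.8] -0.010719299
```

```bash
python3 - <<'E'
from h import *
c=np.load("wrist1.npz");X=xyz(c);p=c["p"].astype(int)
m=(abs(X[...,2]-.026)<.0035).astype(np.uint8);m[:, :205]=0;m[:,300:]=0;m[:221]=0;m[305:]=0
k=cv2.connectedComponentsWithStats(m)
for i in range(1,k[0]):
    if k[2][i,4]<150:continue
    mm=k[1]==i;q=X[mm][:,:2]*1000;r=cv2.minAreaRect(q.astype(np.float32))
    print(k[2][i],np.round(r[0],1),np.round(r[1],1),axes(r),np.median(X[mm][:,2]),np.median(p[mm],0))
c=np.load("top0.npz");X=xyz(c)
ct=np.array([530.2,169.8]);a=np.radians(-5.06);bx=np.array([np.cos(a),np.sin(a)]);by=np.array([-bx[1],bx[0]])
B=(X[...,:2]*1000-ct);B=np.stack([B@bx,B@by],-1)
s=((X[...,2]<.0252)&(abs(B[...,0])<55)&(abs(B[...,1])<30)).astype(np.uint8)
k=cv2.connectedComponentsWithStats(s);i=1+np.argmax(k[2][1:,4]);q=X[k[1]==i][:,:2]*1000;r=cv2.minAreaRect(q.astype(np.float32));print("recess",k[2][i],np.round(r[0],1),np.round(r[1],1),axes(r))
E
```

```text
[ 230  229   32   63 1636] [ 631.6 -157.5] [66.4 26. ] 20.284592 0.025808922071233364 [183.  169.5 151. ]
[205 296  95   6 384] [ 670.  -140.7] [ 2.3 94.9] -74.31314 0.02621494751883352 [76. 45. 22.]
recess [193 200  15  26 244] [530.5 167.6] [41.3 73.4] -6.8683014
```

>>> servo_tool:
  commands:
    - [0,0,0,0,0,-0.081,45]
    - [-27,-5,0,0,0,0,45]
    - [-27,-5,0,0,0,0,45]
    - [-27.7,-5.7,20,0,0,0,45]
    - [0,0,40,0,0,0,45]
    - [0,0,44,0,0,0,45]
    - [0,0,0,0,0,0,45]
    - [0,0,0,0,0,0,45]

```text
clock: 13.45
position: [0.6308, -0.1561, 0.0927]
eef_rot: [-0.176, 0.984, 0.001, -0.002]
force: [-0.1, 0.4, 1.1]
gripper_width: 0.0447
grasp_force: 0.0
```

```bash
python3 - <<'E'
from rig import *
import cv2,numpy as np
s=status.observe();print(s["position"],s["gripper_width"])
c=calibration("wrist");p,d=read_camera("wrist");np.savez("wrist2.npz",p=p,d=d,**c);cv2.imwrite("pics/w3.png",p[:,:,::-1])
E
```

```text
[ 0.6307555  -0.15611919  0.09267079] 0.0447004817604788
```

View pics/w3.png

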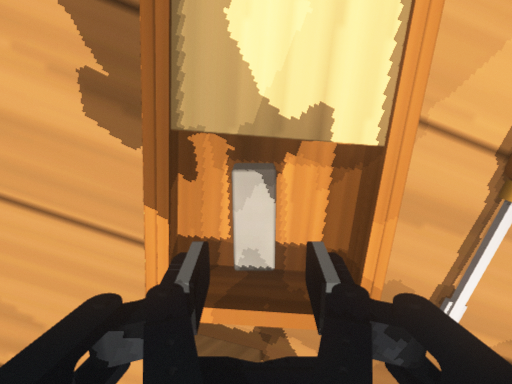

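The stone at (254,217) sits nearly midway between the fingertips at (198,250) and (318,250) and is parallel to them. I'll re-measure it from this pose.

```bash
python3 - <<'E'
from h import *
c=np.load("wrist2.npz");X=xyz(c)
m=(abs(X[...,2]-.026)<.0035).astype(np.uint8);m[:, :215]=0;m[:,295:]=0;m[:150]=0;m[285:]=0
k=cv2.connectedComponentsWithStats(m);i=1+np.argmax(k[2][1:,4])
mm=k[1]==i;q=X[mm][:,:2]*1000;r=cv2.minAreaRect(q.astype(np.float32));print(k[2][i],np.round(r[0],1),np.round(r[1],1),axes(r),np.median(X[mm][:,2]))
# fingers: near points
f=(c["d"]>0)&(X[...,2]>.06)&(np.arange(384)[:,None]<300)
for s in(slice(0,257),slice(257,512)):
    g=np.zeros_like(f);g[:,s]=f[:,s];Q=X[g]*1000;print(len(Q),np.round(np.percentile(Q,[1,50,99],0),1))
    Q=Q[Q[:,2]<np.percentile(Q[:,2],8)];print("tip",np.round(Q.mean(0),1))
E
```

```text
[ 232  167   45  104 4373] [ 631.9 -157.4] [66.3 26. ] 20.374725 0.025791649279730974
2641 [[ 627.9 -208.2   75.1]
 [ 631.1 -184.7  102. ]
 [ 646.8 -174.   123.2]]
tip [ 635.1 -180.4   77.9]
2647 [[ 601.4 -138.5   75.5]
 [ 612.1 -134.   102.1]
 [ 631.3 -112.5  123.6]]
tip [ 618.  -134.5   78.1]
```

>>> servo_tool:
  commands:
    - [-0.6,-1.6,20,0,0,0,45]
    - [0,0,25,0,0,0,45]
    - [0,0,14,0,0,0,45]
    - [0,0,0,0,0,0,45]
    - [0,0,0,0,0,0,45]

```text
clock: 14.0
position: [0.6344, -0.1582, 0.0369]
eef_rot: [-0.176, 0.984, -0.001, 0.001]
force: [0.7, 0.4, -0.2]
gripper_width: 0.0449
grasp_force: 0.0
```

>>> servo_tool:
  commands:
    - [0,0,0,0,0,0,20]
    - [0,0,0,0,0,0,20]
    - [0,0,0,0,0,0,20]
    - [0,0,0,0,0,0,20]
    - [0,0,0,0,0,0,20]
  squeeze: 35

```text
clock: 14.5
position: [0.6349, -0.1583, 0.0374]
eef_rot: [-0.176, 0.984, -0.001, 0.001]
force: [-0.5, 0.5, 5.9]
gripper_width: 0.0251
grasp_force: 35.7
```

>>> servo_tool:
  commands:
    - [0,0,-8,0,0,0,20]
    - [0,0,-15,0,0,0,20]
    - [0,0,-30,0,0,0,20]
    - [0,0,-30,0,0,0,20]
    - [0,0,-30,0,0,0,20]
    - [0,0,-20,0,0,0,20]
    - [0,0,0,0,0,0,20]

```text
clock: 15.2
position: [0.6357, -0.1586, 0.1735]
eef_rot: [-0.176, 0.984, -0.002, 0.003]
force: [-0.3, -0.5, 0.3]
gripper_width: 0.025
grasp_force: 34.9
```

```bash
python3 - <<'E'
from rig import *
import cv2,numpy as np
s=status.observe();print(s["position"],s["gripper_width"],s["grasp_force"])
c=calibration("wrist");p,d=read_camera("wrist");np.savez("wrist3.npz",p=p,d=d,**c);cv2.imwrite("pics/w4.png",p[:,:,::-1])
E
```

```text
[ 0.63573338 -0.15863213  0.17349079] 0.02502682444469886 34.920666217803955
```

View pics/w4.png

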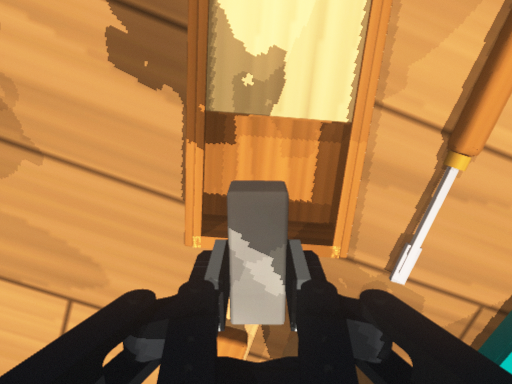

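The stone is held level between the fingers, its top face spanning rows 193–322. Turning to the block's yaw, then going to a viewing pose.

>>> servo_tool:
  commands:
    - [0,0,0,0,0,0.1477,20]
    - [0,0,0,0,0,0.1477,20]
    - [0,0,0,0,0,0.1477,20]
    - [8.7,35.2,0,0,0,0,20]
    - [8.7,35.2,0,0,0,0,20]
    - [8.7,35.2,0,0,0,0,20]
    - [8.7,35.2,0,0,0,0,20]
    - [8.7,35.2,0,0,0,0,20]

```text
clock: 16.05
position: [0.6042, 0.0229, 0.1663]
eef_rot: [0.045, 0.999, 0.0, -0.002]
force: [-0.3, -0.2, -0.1]
gripper_width: 0.0253
grasp_force: 34.9
```

>>> servo_tool:
  commands:
    - [8.7,35.2,0,0,0,0,20]
    - [8.7,35.2,0,0,0,0,20]
    - [8.7,35.2,0,0,0,0,20]
    - [8.7,35.2,0,0,0,0,20]
    - [0,0,0,0,0,0,20]
    - [0,0,0,0,0,0,20]
    - [0,0,0,0,0,0,20]

```text
clock: 16.75
position: [0.5832, 0.164, 0.1672]
eef_rot: [0.045, 0.999, -0.0, -0.001]
force: [0.9, 0.2, -0.7]
gripper_width: 0.0246
grasp_force: 34.9
```

```bash
python3 - <<'E'
from rig import *
import cv2,numpy as np
from h import *
s=status.observe();print(s["position"],s["eef_rot"],s["gripper_width"],s["grasp_force"])
cc=calibration("wrist");p,d=read_camera("wrist");np.savez("wrist4.npz",p=p,d=d,**cc);cv2.imwrite("pics/w5.png",p[:,:,::-1])
c=np.load("wrist4.npz");X=xyz(c)
st=X[190:330,225:290].reshape(-1,3);z=st[:,2];h=np.histogram(z,np.arange(.1,.22,.002));print("modes",h[1][np.argsort(h[0])[-4:]],np.sort(h[0])[-4:])
zt=h[1][np.argmax(h[0])]+.001
m=((abs(X[...,2]-zt)<.004)).astype(np.uint8);m[:185]=0;m[:,:225]=0;m[:,292:]=0
q=X[m>0]*1000;A=np.c_[q[:,:2],np.ones(len(q))];print("plane",np.linalg.lstsq(A,q[:,2],rcond=None)[0][:2])
r=cv2.minAreaRect(q[:,:2].astype(np.float32));print("held",np.round(r[0],1),np.round(r[1],1),axes(r),zt)
z=X[...,2];b=(abs(z-.028)<.004).astype(np.uint8)
print("block top z",np.median(z[b>0]),b.sum())
f=(abs(z-.022)<.003);f[190:]=0;f=cv2.morphologyEx(f.astype(np.uint8),cv2.MORPH_OPEN,np.ones((3,3)))
k=cv2.connectedComponentsWithStats(f)
for i in range(1,k[0]):
    if k[2][i,4]>400:
        q=X[k[1]==i][:,:2]*1000;r=cv2.minAreaRect(q.astype(np.float32));print("recess?",k[2][i],np.round(r[0],1),np.round(r[1],1),axes(r),np.median(z[k[1]==i]))
E
```

```text
[0.58315165 0.16399593 0.16721023] [ 4.46269004e-02  9.99003294e-01 -3.24589135e-04 -8.67536778e-04] 0.024623546090494643 34.94743824005127
modes [0.164 0.152 0.156 0.154] [  66  110 2494 5223]
plane [ 0.00354526 -0.00071455]
held [580.4 164.8] [29.3 65.9] -5.097191 0.15500000000000005
block top z 0.02784726790480433 19301
recess? [   0   11   58  158 3540] [495.6  -8.4] [114.7  21.8] 3.2468414 0.021457068826192614
recess? [ 234   66   46   99 4374] [527.9 168.2] [34.2 74.2] -5.0212326 0.021882978963360063
```

View pics/w5.png

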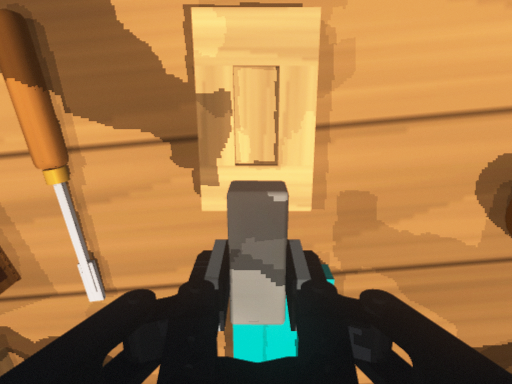

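Recess centre is (527.9,168.2), measuring 74.2 x 34.2 at yaw −5°. The held stone is at (580.4,164.8), also yaw −5.1°, with its top at z≈155. I need to move +52.6 in tool x, −1.1 in tool y and about 113 down.

>>> servo_tool:
  commands:
    - [26,-0.5,0,0,0,0,20]
    - [26.6,-0.6,0,0,0,0,20]
    - [0,0,30,0,0,0,20]
    - [0,0,30,0,0,0,20]
    - [0,0,25,0,0,0,20]
    - [0,0,15,0,0,0,20]
    - [0,0,0,0,0,0,20]
    - [0,0,0,0,0,0,20]

```text
clock: 17.6
position: [0.5318, 0.1679, 0.0688]
eef_rot: [0.045, 0.999, 0.0, 0.0]
force: [0.6, 0.2, 0.1]
gripper_width: 0.025
grasp_force: 34.9
```

```bash
python3 - <<'E'
from rig import *
from h import *
s=status.observe();T=s["position"]*1000;print(T,s["eef_rot"])
cc=calibration("wrist");p,d=read_camera("wrist");np.savez("wrist5.npz",p=p,d=d,**cc)
c=np.load("wrist5.npz");X=xyz(c);print("stone top z",np.median(X[240:300,245:270,2]))
m=(abs(X[...,2]-np.median(X[240:300,245:270,2]))<.0035).astype(np.uint8);m[:185]=0;m[:,:225]=0;m[:,292:]=0
q=X[m>0]*1000;r=cv2.minAreaRect(q[:,:2].astype(np.float32));print("held",np.round(r[0],1),np.round(r[1],1),axes(r))
E
```

```text
[531.75007974 167.88966017  68.77653808] [4.48683656e-02 9.98992887e-01 1.75158110e-05 2.00866091e-04]
stone top z 0.05729705162190939
held [529.1 168.5] [29.1 66.3] -6.0194397
```

>>> servo_tool:
  commands:
    - [1,0,5,0,0,0,20]
    - [0,0,5,0,0,0,20]
    - [0,0,2,0,0,0,20]
    - [0,0,0,0,0,0,20]
    - [0,0,0,0,0,0,20]

```text
clock: 18.15
position: [0.5301, 0.1685, 0.0563]
eef_rot: [0.044, 0.999, -0.0, -0.0]
force: [0.1, 0.3, -0.8]
gripper_width: 0.0251
grasp_force: 34.9
```

>>> servo_tool:
  commands:
    - [0,0,1,0,0,0,20]
    - [0,0,1,0,0,0,20]
    - [0,0,0,0,0,0,20]

```text
clock: 18.45
position: [0.5301, 0.1684, 0.0542]
eef_rot: [0.044, 0.999, -0.0, -0.0]
force: [-0.6, 0.3, -0.4]
gripper_width: 0.0248
grasp_force: 34.9
```

>>> servo_tool:
  commands:
    - [0,0,1,0,0,0,20]
    - [0,0,0,0,0,0,20]

```text
clock: 18.65
position: [0.5302, 0.1684, 0.0534]
eef_rot: [0.044, 0.999, -0.0, 0.0]
force: [-0.3, -0.4, -0.3]
gripper_width: 0.0249
grasp_force: 35.0
```

>>> servo_tool:
  commands:
    - [0,0,0.5,0,0,0,20]
    - [0,0,0,0,0,0,20]

```text
clock: 18.85
position: [0.5302, 0.1685, 0.0533]
eef_rot: [0.044, 0.999, -0.0, 0.0]
force: [-1.9, -0.0, 5.9]
gripper_width: 0.0249
grasp_force: 35.6
```

>>> servo_tool:
  commands:
    - [0,0,0.5,0,0,0,20]
    - [0,0,0,0,0,0,20]

```text
clock: 19.05
position: [0.5303, 0.1685, 0.0533]
eef_rot: [0.044, 0.999, -0.0, 0.0]
force: [-5.5, -0.7, 10.2]
gripper_width: 0.0249
grasp_force: 36.1
```

>>> servo_tool:
  commands:
    - [0,0,-0.7,0,0,0,26]
    - [0,0,0,0,0,0,34]
    - [0,0,0,0,0,0,45]
    - [0,0,0,0,0,0,45]
    - [0,0,0,0,0,0,45]

```text
clock: 19.55
position: [0.5301, 0.1684, 0.0528]
eef_rot: [0.044, 0.999, -0.0, -0.0]
force: [-0.1, -0.2, -0.3]
gripper_width: 0.0453
grasp_force: 0.0
```

>>> servo_tool:
  commands:
    - [0,0,-10,0,0,0,45]
    - [0,0,-30,0,0,0,45]
    - [0,0,-40,0,0,0,45]
    - [0,0,-40,0,0,0,45]
    - [-30,0,0,0,0,0,45]
    - [-30,0,0,0,0,0,45]
    - [0,0,0,0,0,0,45]
    - [0,0,0,0,0,0,45]

```text
clock: 20.35
position: [0.5897, 0.163, 0.1731]
eef_rot: [0.045, 0.999, 0.0, -0.0]
force: [-0.3, -0.2, -0.7]
gripper_width: 0.0452
grasp_force: 0.0
```

```bash
python3 - <<'E'
from rig import *
from h import *
s=status.observe();print(s["position"],s["gripper_width"])
cc=calibration("wrist");p,d=read_camera("wrist");np.savez("wrist6.npz",p=p,d=d,**cc)
t,_=read_camera("top")
c=np.load("wrist6.npz");X=xyz(c);z=X[...,2]
m=(abs(z-.042)<.004).astype(np.uint8);m[230:]=0
k=cv2.connectedComponentsWithStats(m);i=1+np.argmax(k[2][1:,4]);q=X[k[1]==i]*1000
r=cv2.minAreaRect(q[:,:2].astype(np.float32));print("stone",k[2][i],np.round(r[0],1),np.round(r[1],1),axes(r),np.median(q[:,2]))
print("tilt",np.linalg.lstsq(np.c_[q[:,:2],np.ones(len(q))],q[:,2],rcond=None)[0][:2])
a=cv2.resize(p[:300,100:420],None,fx=1.2,fy=1.2);b=cv2.resize(t[90:290,150:450],(540,360))[:,120:]
cv2.imwrite("pics/end.png",np.hstack([a,b[:a.shape[0]]])[:,:,::-1])
E
```

```text
[0.58973277 0.16296616 0.17307809] 0.045159531209460826
stone [ 240   61   37   93 3270] [528.  169.1] [26.  65.6] -5.1122284 41.77348323524372
tilt [0.00111959 0.00069716]
```

View pics/end.png

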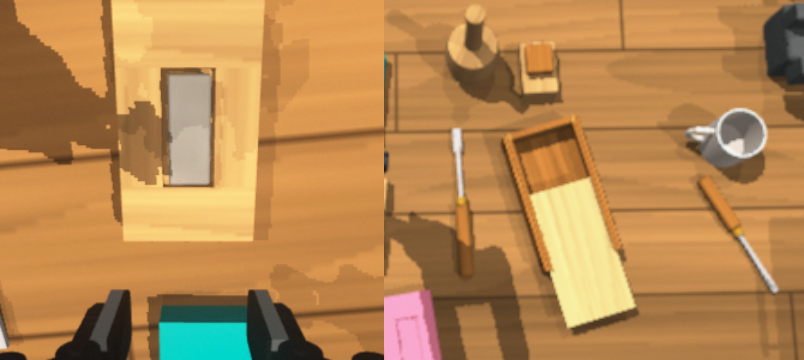

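The stone lies flat in the recess at (190,127): top at 41.8 mm, tilt about 0.001, gap visible all round. The lid is fully open, the other things are in place and the arm is clear.

```bash
python3 -c "
from rig import order
print(order.hand_in())"
```

```text
the job is handed in; nothing more can be done
None
```

The job is handed in: the lid is slid fully open with presses up to about 15 N, the slip stone lies flat and released in the honing block's recess, and nothing else looked disturbed in the final pictures, at about 20 s on the clock.

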